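# Make up the belt kit and the wallet kit

### The job

Make up two kits on the leather bench: into the tray with three compartments put the jar of rivets, the large steel anvil and the block of beeswax; into the tray with two compartments put the small steel anvil and the wooden edge slicker. Give each thing a compartment of its own, any one of that tray, resting on its floor and upright as it stands now. Leave the polish tin, the weight and the buckle where they are, and keep the rivet jar upright all the while.

Things in the scene. Friction and masses are not known exactly. Their poses are not given: they have to be found in the camera images.
- belt_tray: Low plywood tray with three equal compartments in a row, fixed to the bench (does not shift), outside 88 mm (x) by 234 mm (y), yaw within about 0.25 rad of the world axes. The row runs along its y; compartment centres at y = -76, 0 and +76 mm, x = 0. Each compartment is 76 mm (x) by 70 mm (y) inside; walls and dividers are 6 mm thick, their top 14 mm above the bench; the floor of the compartments is 4 mm above the bench. Origin: centre of its underside, on the bench; z up.
- wallet_tray: Low plywood tray with two equal compartments side by side, fixed to the bench (does not shift), outside 70 mm (x) by 134 mm (y), yaw within about 0.25 rad of the world axes. Compartment centres at y = -32 and +32 mm, x = 0. Each compartment is 58 mm square inside; walls and divider are 6 mm thick, their top 14 mm above the bench; the floor of the compartments is 4 mm above the bench. Origin: centre of its underside, on the bench; z up.
- large_anvil: Large anvil: plain bright steel disc, 50 mm diameter, 36 mm high, with a dark ring mark on top, 0.4 to 0.63 kg, loose, standing flat on the bench. Origin: centre of its underside; z up.
- small_anvil: Small anvil: the same kind of steel disc, but 36 mm diameter, 36 mm high, 0.22 to 0.35 kg, loose, standing flat. Origin: centre of its underside; z up.
- slicker: Edge slicker: turned dark wood, standing on end; grooved cylinder 36 mm diameter up to 42 mm height (grip it there), then a narrower neck and knob about 25 to 29 mm wide up to 70 mm; about 0.07 kg, loose. Origin: centre of its underside; z up.
- wax_block: Block of yellow-brown beeswax, 52 mm (its x) by 36 mm (its y), 36 mm high, about 0.07 kg, loose, lying flat at any yaw. It fits a compartment with its long side along either of the tray's axes. Origin: centre of its underside; z up.
- rivet_jar: Small closed glass jar with copper rivets in it and a brass screw lid: 46 mm diameter, 58 mm high; the glass reaches to 44 mm, the lid (47 mm diameter) from 44 to 58 mm; about 0.14 kg, loose, upright. Origin: centre of its underside; z up.
- polish_tin: Bystander, to be left alone: flat round polish tin with a dark lid, 70 mm diameter, 22 mm high, loose. Origin: centre of its underside; z up.
- hide_weight: Bystander, to be left alone: dark steel hide weight, disc of 60 mm diameter and 22 mm height with a ball knob on top, 52 mm high in all, loose. Origin: centre of its underside; z up.
- buckle: Bystander, to be left alone: flat brass belt buckle, a rectangular frame with a tongue, 61 mm by 48 mm, 6 mm high, loose. Origin: centre of its underside; z up.

How it is judged:
By the outcome, as a careful person would: the job done as asked, in the order asked, and still so for the second after the job is handed in, with the robot touching nothing.
It also fails if it takes over 131 s, if anything falls off the work surface, if the arm or the gripper's body presses on something with over 40 N, if the wrist force passes 120 N, or if a joint passes its speed limit or range.

### The arm

A 7-joint arm with a two-finger parallel gripper is mounted at the origin on the work surface. World frame = base frame: x ahead of the robot, y to its left, z up, the work surface at z = 0. Lengths are in m, angles in rad, forces in N, time in s.
With the tool pointing down it reaches from about 0.4 to 0.85 m from the base axis. Payload 4.5 kg.
Tool frame: the origin (TCP) lies midway between the tips of the shut fingers; the grasp point (between the pads) lies 19 mm behind it; z points along the fingers, y is the line along which they close (so a half turn about z gives the same grasp; the last joint's range is limited). The gripper opens to 88 mm and grips with 3 to 60 N. Pads are 18 mm wide; open, the fingers measure 123 mm over their backs; the gripper's body (75 mm by 187 mm) begins 45 mm behind the grasp point.
Start: joints at [-1.224, 0.689, -0.195, 1.565, 0.157, 0.902, -0.215], TCP at [0.192, 0.595, 0.239] pointing down, gripper open.
Joint ranges: [-3.01, 3.01], [-0.46, 2.08], [-1.47, 1.51], [0.13, 2.56], [-1, 4.14], [0.04, 2.09], [-2.66, 2.66]. Speed limits (rad/s): [2.57, 2.57, 3.14, 3.14, 3.14, 3.14, 3.14].

### API

Orientations are given as a unit quaternion [x, y, z, w].
In Python, from plant import r, eyes, finish_job gives the robot as it stands. The module is installed in compiled form; this text tells all that it offers.
- The arm moves only by the tool move_arm, never from a script. Its argument "motion" is a list of rows, each a list of 7 numbers: the shift along the tool's x, y, z in mm, then the turn, a rotation vector about the tool's x, y, z in degrees, then the closure, from 0 (fully open) to 1 (shut). A call has 1 to 5 rows; each row is the pose to reach, as a shift and turn from the pose commanded when the call began, along the tool's axes at that moment; what a row does not reach only later rows make up. A row lasts 1/8 s, in which the tool goes at most 62.5 mm and 10.7 degrees, less where a joint would pass 70% of its speed; a pose out of reach is approached as far as the arm can. A call with a gripper value outside its range is refused whole. The fingers move at their own pace and stop on an object; "newtons" is the grip in N (left out, the last holds). Time passes only in rows, so rows that repeat a pose let the fingers close. It gives the time, the measured TCP pose, the force, the opening and the grip force at its end, in the units of the state.
- r.get_state(): the state, without advancing time (a new reading comes with each control period).
- eyes.snapshot(name): name is "side" or "top" or "wrist"; returns a dict with "frame" (400x640x3 uint8, red, green, blue), "z_map" (400x640 float32, m along the optical axis (not along the pixel's ray), 0 where there is no reading), "intrinsics" (3x3 intrinsics, pixels), "world_to_cam" (4x4, takes a point from world to camera coordinates). Camera axes: x right, y down, z forward; pixel columns grow to the right and rows downward; lengths in m; the calibration is good to about 2 mm. A picture is of the moment at which its call begins.
- finish_job(): hands the job in; it is judged then, once.
The state is a dict: "clock": time; "q": joint angles; "qd": joint speeds; "joint_torque": joint torques, N m; "tool_pos": TCP position; "eef_rot": TCP orientation; "contact_force": force on the tool from outside, world axes, zero at the start; "moment": the same for the moment, N m; "opening": opening from 0.0 (shut) to 1.0 (fully open); "finger_force": force on a finger pad.
Only numpy, scipy, OpenCV 4.12 (cv2) and the standard library are available. Lean on these libraries where they do the work, as an engineer would, in place of code of your own. Each camera call takes 0.05 s, during which the arm holds its last target. There are 200 camera calls.

## Working session

There is one attempt and no reset: what is moved stays moved. The work goes in short steps, Python scripts to look and compute and a tool call to move; the robot and the scene stay as the last step left them, time stands still between calls to the robot, and variables do not carry over. Pictures are saved under pics/ and viewed, at most 14 in all, crops included, and the job is handed in when it is done.

Besides the shell and the picture viewer there is one more tool, called after "Emit:" by a JSON object that holds its "op" and its "data". move_arm: Moves the arm, as the interface text tells. Its arguments: {"type":"object","properties":{"motion":{"type":"array","items":{"type":"array","items":{"type":"number"}}},"newtons":{"type":"number"}},"required":["motion"]}

```bash
mkdir -p pics; cat > h.py <<'E'
import numpy as np,cv2
from plant import r,eyes,finish_job
def snap(n,f=None):
    s=eyes.snapshot(n)
    if f: cv2.imwrite('pics/'+f,s['frame'][:,:,::-1])
    return s
def cloud(s):
    K=np.array(s['intrinsics']);z=s['z_map'];v,u=np.mgrid[:z.shape[0],:z.shape[1]]
    P=np.stack([(u-K[0,2])/K[0,0]*z,(v-K[1,2])/K[1,1]*z,z,np.ones_like(z)],-1)
    W=P@np.linalg.inv(np.array(s['world_to_cam'])).T
    W=W[...,:3];W[z==0]=np.nan
    return W
E
python3 - <<'E'
from h import *
s=snap('top','top.png');np.savez('top.npz',**s)
W=cloud(s);print(W[0,0],W[0,-1],W[-1,0],W[-1,-1]);print(s['intrinsics'])
t=r.get_state();print({k:np.round(v,3) for k,v in t.items()})
E
```

```text
[ 1.69650608  1.3707428  -0.75431453] [ 1.13955992 -0.99329385 -0.1328671 ] [0.19044201 0.51067824 0.34590674] [ 0.05657308 -0.69173861 -0.00090728]
[[474.31001701   0.         324.74308967]
 [  0.         474.31001701 196.39869147]
 [  0.           0.           1.        ]]
{'clock': np.float64(0.05), 'q': array([-1.224,  0.69 , -0.195,  1.566,  0.157,  0.903, -0.215]), 'qd': array([ 0.001, -0.001, -0.001, -0.003,  0.   ,  0.002, -0.   ]), 'joint_torque': array([-3.0000e-03, -5.2901e+01, -1.2730e+00, -1.5403e+01, -5.2000e-02,
        2.0000e-03,  0.0000e+00]), 'tool_pos': array([0.192, 0.594, 0.238]), 'eef_rot': array([ 0.156,  0.988, -0.001, -0.   ]), 'contact_force': array([0.333, 0.153, 0.133]), 'moment': array([-0.001,  0.029, -0.009]), 'finger_force': np.float64(0.0), 'opening': np.float64(1.003)}
```

View pics/top.png

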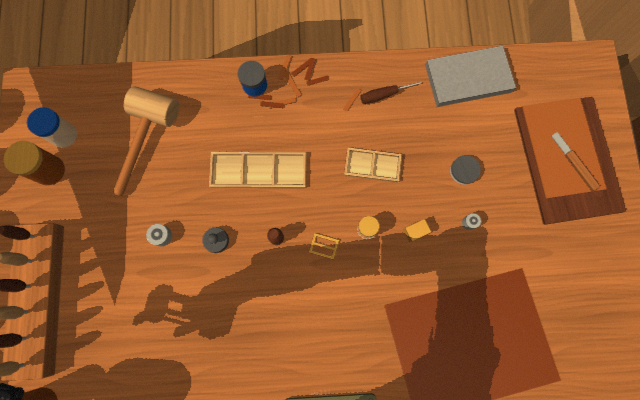

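The top view shows the three-bay tray at (258,170) and the two-bay tray at (373,164). A steel disc is at (158,235), the weight at (215,240), the slicker at (276,236) and the buckle at (324,245). The jar is at (369,227), the wax at (418,230), another steel disc at (473,221) and the tin at (466,169). Next I'll measure each from the depth map.

```bash
python3 - <<'E'
from h import *
s=dict(np.load('top.npz'));W=cloud(s)
print('cam',np.linalg.inv(s['world_to_cam'])[:3,3].round(3))
def blob(n,u,v,h,zlo,zhi):
    P=W[v-h:v+h,u-h:u+h].reshape(-1,3);P=P[(P[:,2]>zlo)&(P[:,2]<zhi)]
    (cx,cy),R=cv2.minEnclosingCircle((P[:,:2]*1000).astype(np.float32))
    m=cv2.minAreaRect((P[:,:2]*1000).astype(np.float32))
    print(n,len(P),'z',np.percentile(P[:,2],[5,50,95]).round(4),'circ',round(cx,1),round(cy,1),round(2*R,1),'rect',np.round(m[0],1),np.round(m[1],1),round(m[2],1))
print('table',np.nanmedian(W[255:265,250:300,2]))
for n,u,v in (('discL',158,235),('discR',473,221)): blob(n,u,v,18,.031,.045)
blob('slick',276,236,16,.06,.08);blob('jar',369,227,18,.053,.065);blob('wax',418,230,18,.031,.045)
blob('tin',466,169,24,.016,.03);blob('weight',215,240,22,.016,.06);blob('buckle',324,245,20,.003,.012)
blob('belt',258,170,56,.010,.02);blob('wallet',373,164,38,.010,.02)
a=cv2.resize(s['frame'][140:260,130:330],None,fx=4,fy=4,interpolation=2)[:,:,::-1]
b=cv2.resize(s['frame'][140:260,310:510],None,fx=4,fy=4,interpolation=2)[:,:,::-1]
cv2.imwrite('pics/a.png',a);cv2.imwrite('pics/b.png',b)
E
```

```text
cam [0.313 0.003 1.132]
table -0.0005332179399153425
discL 355 z [0.0325 0.0358 0.039 ] circ 483.2 381.3 50.7 rect [483.1 381.2] [48.5 47. ] 83.8
discR 181 z [0.0321 0.0358 0.039 ] circ 474.8 -356.2 36.2 rect [ 475.6 -356.1] [35.2 33.5] 82.9
slick 124 z [0.0618 0.0686 0.0719] circ 464.9 108.6 28.5 rect [464.6 108. ] [26.1 27.2] 46.9
jar 319 z [0.0544 0.0575 0.0609] circ 472.2 -109.0 47.2 rect [ 472.2 -109.3] [45.2 45.3] 22.9
wax 333 z [0.0322 0.0354 0.0384] circ 460.2 -225.7 59.3 rect [ 460.4 -226.1] [35.9 52.6] 21.6
tin 634 z [0.0186 0.0218 0.0253] circ 603.1 -359.9 72.1 rect [ 603.8 -359.3] [68.3 68.8] 56.3
weight 507 z [0.0176 0.0217 0.0492] circ 465.1 250.8 60.1 rect [465.2 250.6] [58.2 58.5] 42.9
buckle 296 z [0.0032 0.0052 0.0086] circ 439.6 -4.5 121.5 rect [441.1  -6.2] [90.5 92.7] 86.8
belt 813 z [0.0108 0.0137 0.0169] circ 633.4 146.2 247.1 rect [632.9 147.2] [234.3  89.2] 86.9
wallet 440 z [0.0107 0.0135 0.017 ] circ 629.5 -134.9 148.9 rect [ 630.4 -135.4] [133.8  71.3] 79.5
```

View pics/a.png

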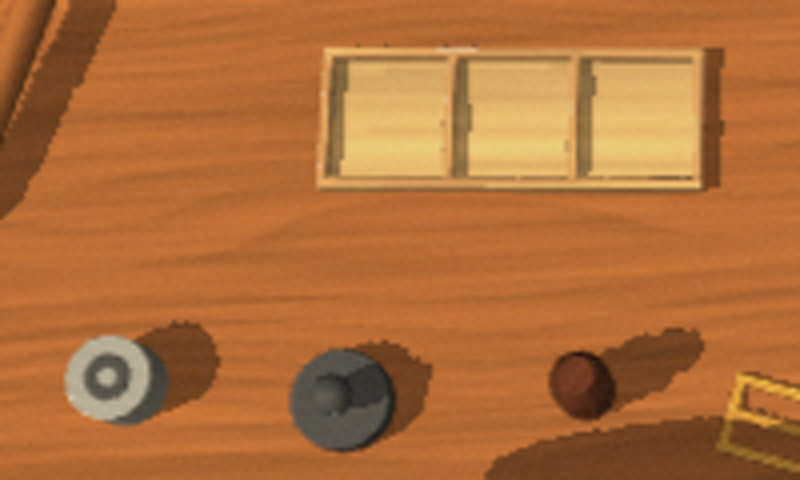

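View pics/b.png

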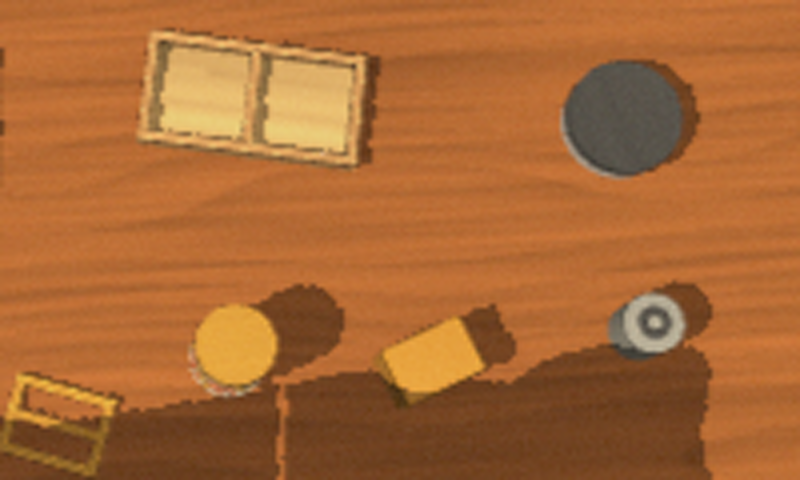

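The left disc is the large anvil (50 mm) and the right one is the small anvil (36 mm). The measured sizes and heights match those given. I'll grip with the fingertips about 14 mm above each object's base, so they stay above the tray walls, and close along x.

```bash
cat > p.py <<'E'
import sys
from h import *
from scipy.spatial.transform import Rotation as Ro
t=r.get_state();p=np.array(t['tool_pos'])*1000;R=Ro.from_quat(t['eef_rot'])
print('at',p.round(1),'yang',np.degrees(np.arctan2(*R.as_matrix()[1::-1,1])).round(1),'q',np.round(t['q'],2),'t',t['clock'])
for a in sys.argv[1:]:
    x,y,z,g=map(float,a.split(','))   # mm, closing-axis angle deg
    g=np.radians(g);Y=np.array([np.cos(g),np.sin(g),0]);Z=np.array([0,0,-1.])
    T=Ro.from_matrix(np.stack([np.cross(Y,Z),Y,Z],1))
    d=R.inv().apply(np.array([x,y,z])-p);w=(R.inv()*T).as_rotvec(degrees=True)
    print(a,'shift',d.round(1),'turn',w.round(1),'rows',np.ceil(max(np.linalg.norm(d)/62.5,np.linalg.norm(w)/10.7)))
    p=np.array([x,y,z]);R=T
E
python3 p.py 400,350,200,35 480,50,180,0 472,-109,120,0 472,-109,14,0
```

```text
at [192.2 594.1 237.9] yang 72.1 q [-1.22  0.69 -0.19  1.57  0.16  0.9  -0.22] t 0.05
400,350,200,35 shift [-272.8 -168.2   38.3] turn [-0.1  0.  37.1] rows 6.0
480,50,180,0 shift [-291.6 -106.5   20. ] turn [ 0.  0. 35.] rows 5.0
472,-109,120,0 shift [-159.   -8.   60.] turn [0. 0. 0.] rows 3.0
472,-109,14,0 shift [  0.   0. 106.] turn [0. 0. 0.] rows 2.0
```

Emit:
{"op": "move_arm", "data": {"motion": [[-55,-34,8,0,0,7,0],[-110,-68,16,0,0,14,0],[-165,-102,24,0,0,21,0],[-220,-136,32,0,0,28,0],[-272,-168,38,0,0,36,0]], "newtons": 20}}

```text
clock: 0.68
tool_pos: [0.3942, 0.3565, 0.2011]
eef_rot: [0.455, 0.89, -0.0, -0.0]
contact_force: [1.0, 1.2, 0.4]
opening: 1.004
finger_force: 0.0
```

```bash
python3 p.py 480,50,180,0 472,-109,120,0 472,-109,14,0
```

```text
at [394.2 356.5 201.1] yang 35.8 q [-0.79  0.62 -0.05  1.89  0.05  0.63 -0.25] t 0.675
480,50,180,0 shift [-298.7 -109.9   21.2] turn [-0.   0.  35.8] rows 6.0
472,-109,120,0 shift [-159.   -8.   60.] turn [0. 0. 0.] rows 3.0
472,-109,14,0 shift [  0.   0. 106.] turn [0. 0. 0.] rows 2.0
```

Emit:
{"op": "move_arm", "data": {"motion": [[-58,-21,4,0,0,7,0],[-116,-42,8,0,0,14,0],[-175,-64,12,0,0,21,0],[-233,-85,16,0,0,28,0],[-292,-107,20,0,0,35,0]]}}

```text
clock: 1.3
tool_pos: [0.4789, 0.0581, 0.1814]
eef_rot: [0.702, 0.712, -0.0, -0.0]
contact_force: [0.7, -0.2, 0.4]
opening: 1.003
finger_force: 0.0
```

Emit:
{"op": "move_arm", "data": {"motion": [[-55,-3,20,0,0,0,0],[-110,-6,40,0,0,0,0],[-159,-8,60,0,0,0,0],[-159,-8,60,0,0,0,0],[-159,-8,60,0,0,0,0]]}}

```text
clock: 1.92
tool_pos: [0.4736, -0.0984, 0.1215]
eef_rot: [0.7, 0.714, 0.0, -0.001]
contact_force: [0.2, 1.1, 0.7]
opening: 1.001
finger_force: 0.0
```

```bash
python3 p.py 472,-109,60,0 472,-109,14,0; python3 - <<'E'
from h import *
snap('wrist','w1.png')
E
```

```text
at [473.6 -98.4 121.5] yang 1.1 q [ 0.12  0.71 -0.01  2.09  0.02  0.34  0.11] t 1.925
472,-109,60,0 shift [-10.6  -1.8  61.5] turn [-0.  -0.1  1.1] rows 1.0
472,-109,14,0 shift [ 0.  0. 46.] turn [0. 0. 0.] rows 1.0
```

View pics/w1.png

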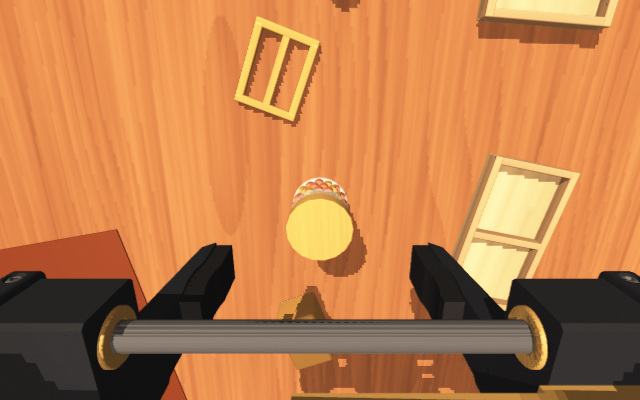

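The wrist view shows the jar lid at (320,229), midway between the fingertips at (233,250) and (411,250), so it is lined up.

Emit:
{"op": "move_arm", "data": {"motion": [[-10.5,-1.5,15,0,0,1,0.2],[-10.5,-1.5,55,0,0,1,0.2],[-10.5,-1.5,90,0,0,1,0.2],[-10.5,-1.5,106,0,0,1,0.2],[-10.5,-1.5,106,0,0,1,0.2]], "newtons": 15}}

```text
clock: 2.6
tool_pos: [0.4718, -0.1094, 0.0149]
eef_rot: [0.706, 0.708, -0.001, -0.001]
contact_force: [0.3, 1.2, 0.6]
opening: 0.798
finger_force: 0.0
```

```bash
python3 p.py 472,-109,14,0 472,-109,110,0 633,147,110,-3 633,147,19,-3
```

```text
at [ 471.8 -109.4   14.9] yang 0.1 q [ 0.13  0.93 -0.    2.12  0.02  0.09  0.11] t 2.6
472,-109,14,0 shift [0.4 0.2 0.9] turn [-0.1 -0.   0.1] rows 1.0
472,-109,110,0 shift [  0.   0. -96.] turn [0. 0. 0.] rows 2.0
633,147,110,-3 shift [256. 161.   0.] turn [0. 0. 3.] rows 5.0
633,147,19,-3 shift [ 0.  0. 91.] turn [0. 0. 0.] rows 2.0
```

Emit:
{"op": "move_arm", "data": {"motion": [[0,0,0,0,0,0,0.5],[0,0,0,0,0,0,0.7],[0,0,0,0,0,0,0.7],[0,0,0,0,0,0,0.7],[0,0,0,0,0,0,0.7]], "newtons": 15}}

```text
clock: 3.22
tool_pos: [0.4726, -0.1099, 0.0165]
eef_rot: [0.707, 0.708, 0.0, 0.0]
contact_force: [-0.5, -0.3, 6.2]
opening: 0.523
finger_force: 15.3
```

Emit:
{"op": "move_arm", "data": {"motion": [[0,0,-6,0,0,0,0.7],[0,0,-25,0,0,0,0.7],[0,0,-50,0,0,0,0.7],[0,0,-75,0,0,0,0.7],[0,0,-90,0,0,0,0.7]]}}

```text
clock: 3.85
tool_pos: [0.4725, -0.1098, 0.1069]
eef_rot: [0.707, 0.708, 0.0, 0.0]
contact_force: [0.6, -0.6, -1.7]
opening: 0.523
finger_force: 15.0
```

Emit:
{"op": "move_arm", "data": {"motion": [[15,10,0,0,0,0,0.7],[45,28,0,0,0,1,0.7],[80,50,0,0,0,1,0.7],[115,72,0,0,0,2,0.7],[150,94,0,0,0,3,0.7]]}}

```text
clock: 4.47
tool_pos: [0.5665, 0.0434, 0.1044]
eef_rot: [0.725, 0.689, -0.0, -0.001]
contact_force: [1.1, -0.5, -1.6]
opening: 0.517
finger_force: 15.0
```

Emit:
{"op": "move_arm", "data": {"motion": [[36,20,0,0,0,0,0.7],[66,42,0,0,0,0,0.7],[90,58,0,0,0,0,0.7],[102,66,0,0,0,0,0.7],[102,66,0,0,0,0,0.7]]}}

```text
clock: 5.1
tool_pos: [0.6367, 0.1403, 0.1047]
eef_rot: [0.724, 0.69, -0.0, -0.001]
contact_force: [-0.7, -0.0, -1.2]
opening: 0.52
finger_force: 15.0
```

```bash
python3 p.py 633,147,25,-3 
```

```text
at [636.7 140.3 104.7] yang -2.8 q [-0.33  0.89  0.09  1.59 -0.11  0.67 -0.24] t 5.1
633,147,25,-3 shift [ 6.5 -3.9 79.7] turn [-0.1 -0.   0.2] rows 2.0
```

Emit:
{"op": "move_arm", "data": {"motion": [[6.5,-4,20,0,0,0,0.7],[6.5,-4,45,0,0,0,0.7],[6.5,-4,68,0,0,0,0.7],[6.5,-4,80,0,0,0,0.7],[6.5,-4,81,0,0,0,0.7]]}}

```text
clock: 5.72
tool_pos: [0.6327, 0.1445, 0.024]
eef_rot: [0.725, 0.689, -0.001, -0.0]
contact_force: [-0.2, -0.4, -1.1]
opening: 0.52
finger_force: 15.0
```

Emit:
{"op": "move_arm", "data": {"motion": [[0,0,2,0,0,0,0.7],[0,0,4,0,0,0,0.7],[0,0,4,0,0,0,0.7]]}}

```text
clock: 6.1
tool_pos: [0.6338, 0.1457, 0.0211]
eef_rot: [0.725, 0.689, 0.0, 0.0]
contact_force: [0.6, -1.2, -1.2]
opening: 0.518
finger_force: 15.0
```

Emit:
{"op": "move_arm", "data": {"motion": [[0,0,1,0,0,0,0.7],[0,0,2,0,0,0,0.7],[0,0,2,0,0,0,0.7]]}}

```text
clock: 6.48
tool_pos: [0.6338, 0.1457, 0.0205]
eef_rot: [0.725, 0.689, 0.0, 0.0]
contact_force: [-4.1, -0.4, 10.8]
opening: 0.519
finger_force: 15.4
```

Emit:
{"op": "move_arm", "data": {"motion": [[0,0,-1,0,0,0,0.4],[0,0,-1,0,0,0,0.25],[0,0,-1,0,0,0,0.25],[0,0,-25,0,0,0,0.25],[0,0,-75,0,0,0,0.25]]}}

```text
clock: 7.1
tool_pos: [0.6317, 0.1452, 0.0922]
eef_rot: [0.725, 0.689, -0.002, -0.001]
contact_force: [-0.3, -0.3, 0.1]
opening: 0.75
finger_force: 0.0
```

```bash
python3 p.py 560,270,115,-1 483,381,90,0 483,381,14,0;  python3 - <<'E'
from h import *
snap('top','t2.png')
im=cv2.imread('pics/t2.png')[130:260,130:400];cv2.imwrite('pics/t2c.png',cv2.resize(im,None,fx=2.9,fy=2.9))
E
```

```text
at [631.7 145.2  92.2] yang -2.9 q [-0.34  0.91  0.09  1.6  -0.12  0.64 -0.25] t 7.1
560,270,115,-1 shift [120.9 -78.1 -22.6] turn [-0.3  0.1 -1.9] rows 3.0
483,381,90,0 shift [109.6 -78.9  25. ] turn [ 0.  0. -1.] rows 3.0
483,381,14,0 shift [ 0.  0. 76.] turn [0. 0. 0.] rows 2.0
```

View pics/t2c.png

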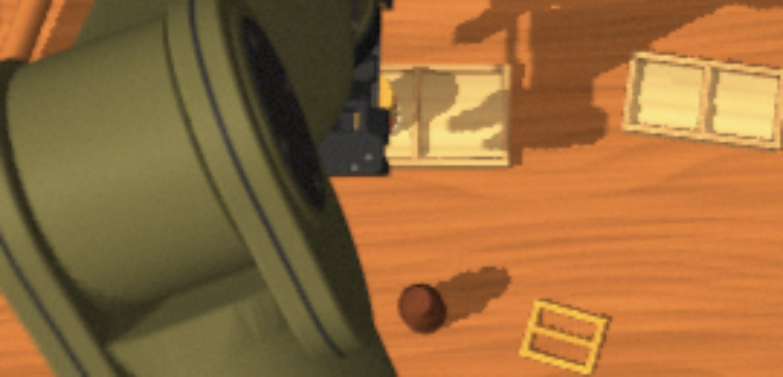

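In this crop the arm hides most of the tray, and only the edge of the jar lid shows at (385,90) in the centre bay. Moving on to the large anvil.

Emit:
{"op": "move_arm", "data": {"motion": [[25,-16,-20,0,0,-1,0.1],[70,-45,-23,0,0,-2,0.1],[120,-78,-23,0,0,-2,0.1],[170,-112,-23,0,0,-3,0.1],[210,-140,-23,0,0,-3,0.1]]}}

```text
clock: 7.78
tool_pos: [0.5027, 0.3651, 0.1166]
eef_rot: [0.706, 0.708, 0.0, -0.001]
contact_force: [0.4, -0.2, -1.1]
opening: 0.898
finger_force: 0.0
```

Emit:
{"op": "move_arm", "data": {"motion": [[20,-14,20,0,0,0,0.1],[23,-17,25,0,0,0,0.1],[23,-17,25,0,0,0,0.1]]}}

```text
clock: 8.15
tool_pos: [0.4881, 0.384, 0.0915]
eef_rot: [0.707, 0.707, -0.0, 0.001]
contact_force: [0.4, -0.5, 1.4]
opening: 0.9
finger_force: 0.0
```

```bash
python3 p.py 483,381,14,0
```

```text
at [488.1 384.   91.5] yang 0.0 q [-0.81  0.88  0.13  1.7  -0.18  0.57 -0.57] t 8.15
483,381,14,0 shift [-2.9 -5.1 77.5] turn [0.  0.1 0. ] rows 2.0
```

Emit:
{"op": "move_arm", "data": {"motion": [[-3,-5,15,0,0,0,0.1],[-3,-5,45,0,0,0,0.1],[-3,-5,68,0,0,0,0.1],[-3,-5,77,0,0,0,0.2],[-3,-5,77,0,0,0,0.2]]}}

```text
clock: 8.78
tool_pos: [0.4835, 0.3813, 0.0149]
eef_rot: [0.707, 0.707, 0.0, 0.0]
contact_force: [0.6, -0.3, 0.1]
opening: 0.799
finger_force: 0.0
```

Emit:
{"op": "move_arm", "data": {"motion": [[0,0,0,0,0,0,0.4],[0,0,0,0,0,0,0.7],[0,0,0,0,0,0,0.7],[0,0,0,0,0,0,0.7],[0,0,0,0,0,0,0.7]], "newtons": 40}}

```text
clock: 9.4
tool_pos: [0.4828, 0.3827, 0.0156]
eef_rot: [0.707, 0.708, 0.001, 0.0]
contact_force: [-1.3, -0.0, 5.7]
opening: 0.554
finger_force: 40.0
```

Emit:
{"op": "move_arm", "data": {"motion": [[0,0,-6,0,0,0,0.7],[0,0,-25,0,0,0,0.7],[0,0,-50,0,0,0,0.7],[0,0,-75,0,0,0,0.7],[0,0,-90,0,0,0,0.7]]}}

```text
clock: 10.02
tool_pos: [0.4828, 0.3826, 0.1066]
eef_rot: [0.707, 0.708, 0.001, 0.0]
contact_force: [-0.7, 0.8, -4.5]
opening: 0.555
finger_force: 40.0
```

```bash
python3 p.py 637,223,105,-3
```

```text
at [482.8 382.6 106.6] yang 0.1 q [-0.82  0.85  0.13  1.71 -0.18  0.59 -0.58] t 10.025
637,223,105,-3 shift [-159.8  154.     1.6] turn [ 0.1 -0.1  3.1] rows 4.0
```

Emit:
{"op": "move_arm", "data": {"motion": [[-15,14,0,0,0,0,0.7],[-43,41,0,0,0,1,0.7],[-78,75,0,0,0,2,0.7],[-112,108,0,0,0,3,0.7],[-140,135,1,0,0,3,0.7]]}}

```text
clock: 10.65
tool_pos: [0.6193, 0.2377, 0.1025]
eef_rot: [0.726, 0.688, -0.001, 0.001]
contact_force: [0.6, -0.2, -5.7]
opening: 0.558
finger_force: 40.0
```

Emit:
{"op": "move_arm", "data": {"motion": [[-14,14,0,0,0,0,0.7],[-19,19,0,0,0,0,0.7],[-19,19,0,0,0,0,0.7]]}}

```text
clock: 11.02
tool_pos: [0.6346, 0.2236, 0.1033]
eef_rot: [0.725, 0.689, -0.0, -0.001]
contact_force: [-0.4, 0.3, -4.9]
opening: 0.555
finger_force: 40.0
```

```bash
python3 p.py 637,223,23,-3
```

```text
at [634.6 223.6 103.3] yang -2.9 q [-0.46  0.92  0.11  1.52 -0.14  0.71 -0.34] t 11.025
637,223,23,-3 shift [-0.6  2.5 80.3] turn [-0.1 -0.   0.1] rows 2.0
```

Emit:
{"op": "move_arm", "data": {"motion": [[0,1.5,20,0,0,0,0.7],[0,1.5,45,0,0,0,0.7],[0,1.5,68,0,0,0,0.7],[0,1.5,80,0,0,0,0.7],[0,1.5,81,0,0,0,0.7]]}}

```text
clock: 11.65
tool_pos: [0.6362, 0.2226, 0.0214]
eef_rot: [0.725, 0.689, -0.001, -0.0]
contact_force: [0.7, -0.9, -4.9]
opening: 0.555
finger_force: 40.0
```

Emit:
{"op": "move_arm", "data": {"motion": [[0,0,1,0,0,0,0.7],[0,0,2,0,0,0,0.7],[0,0,3,0,0,0,0.7],[0,0,3,0,0,0,0.7]]}}

```text
clock: 12.15
tool_pos: [0.6372, 0.2226, 0.0199]
eef_rot: [0.725, 0.689, 0.0, 0.0]
contact_force: [0.0, -0.8, -4.0]
opening: 0.558
finger_force: 40.0
```

Emit:
{"op": "move_arm", "data": {"motion": [[0,0,1,0,0,0,0.7],[0,0,1.5,0,0,0,0.7],[0,0,1.5,0,0,0,0.7]]}}

```text
clock: 12.52
tool_pos: [0.6373, 0.2226, 0.0196]
eef_rot: [0.725, 0.689, 0.0, 0.0]
contact_force: [-3.0, -0.7, 5.5]
opening: 0.558
finger_force: 40.0
```

Emit:
{"op": "move_arm", "data": {"motion": [[0,0,-0.5,0,0,0,0.4],[0,0,-0.5,0,0,0,0.25],[0,0,-0.5,0,0,0,0.2],[0,0,-25,0,0,0,0.2],[0,0,-75,0,0,0,0.2]]}}

```text
clock: 13.15
tool_pos: [0.6359, 0.2222, 0.0934]
eef_rot: [0.725, 0.689, -0.002, -0.001]
contact_force: [0.2, -0.2, 0.0]
opening: 0.797
finger_force: 0.0
```

```bash
python3 p.py 560,50,120,8 475,-150,110,21 460,-226,90,21.6 460,-226,14,21.6
```

```text
at [635.9 222.2  93.4] yang -2.9 q [-0.46  0.93  0.11  1.52 -0.14  0.7  -0.34] t 13.15
560,50,120,8 shift [-175.9  -67.1  -26.2] turn [ -0.2   0.1 -10.9] rows 4.0
475,-150,110,21 shift [-186.2 -112.    10. ] turn [  0.   0. -13.] rows 4.0
460,-226,90,21.6 shift [-65.6 -41.2  20. ] turn [ 0.   0.  -0.6] rows 2.0
460,-226,14,21.6 shift [ 0.  0. 76.] turn [0. 0. 0.] rows 2.0
```

Emit:
{"op": "move_arm", "data": {"motion": [[-20,-8,-25,0,0,-1,0.1],[-75,-28,-26,0,0,-4,0.1],[-130,-50,-26,0,0,-8,0.1],[-176,-67,-26,0,0,-11,0.1],[-176,-67,-26,0,0,-11,0.1]]}}

```text
clock: 13.78
tool_pos: [0.5602, 0.0444, 0.121]
eef_rot: [0.658, 0.753, -0.001, 0.001]
contact_force: [0.4, 0.6, -0.1]
opening: 0.898
finger_force: 0.0
```

Emit:
{"op": "move_arm", "data": {"motion": [[-46,-28,2,0,0,-3,0.1],[-93,-56,5,0,0,-6,0.1],[-140,-84,7,0,0,-10,0.1],[-186,-112,10,0,0,-13,0.1],[-186,-112,10,0,0,-13,0.1]]}}

```text
clock: 14.4
tool_pos: [0.4752, -0.1546, 0.1101]
eef_rot: [0.569, 0.822, -0.001, 0.001]
contact_force: [0.5, 0.9, 0.9]
opening: 0.9
finger_force: 0.0
```

```bash
python3 p.py 460,-226,90,21.6 460,-226,14,21.6
```

```text
at [ 475.2 -154.6  110.1] yang 20.6 q [ 0.27  0.74 -0.08  2.05  0.17  0.35  0.41] t 14.4
460,-226,90,21.6 shift [-61.4 -39.3  20.3] turn [-0.1  0.2 -1. ] rows 2.0
460,-226,14,21.6 shift [ 0.  0. 76.] turn [0. 0. 0.] rows 2.0
```

Emit:
{"op": "move_arm", "data": {"motion": [[-35,-22,10,0,0,-1,0.1],[-61,-39,20,0,0,-1,0.1],[-61,-39,20,0,0,-1,0.1],[-61,-39,20,0,0,-1,0.1]]}}

```text
clock: 14.9
tool_pos: [0.4638, -0.2187, 0.0898]
eef_rot: [0.558, 0.83, 0.001, 0.001]
contact_force: [0.9, -1.2, 0.1]
opening: 0.902
finger_force: 0.0
```

```bash
python3 p.py 460,-226,14,21.6; python3 - <<'E'
from h import *
snap('wrist','w2.png')
E
```

```text
at [ 463.8 -218.7   89.8] yang 22.2 q [ 0.41  0.79 -0.1   2.02  0.22  0.34  0.52] t 14.9
460,-226,14,21.6 shift [-5.3 -6.5 75.8] turn [ 0.1 -0.   0.6] rows 2.0
```

View pics/w2.png

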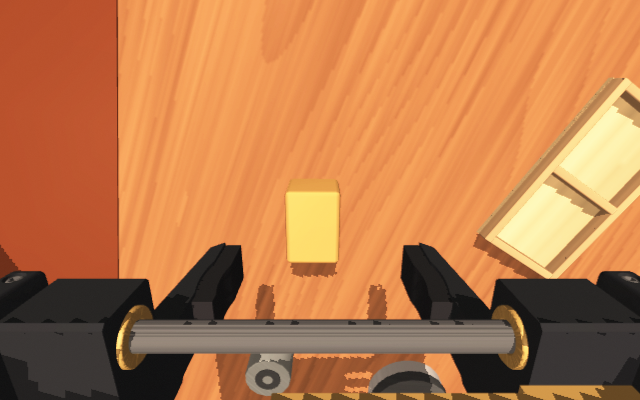

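The wrist view shows the wax square to the pads at (313,226), about 6 mm off the finger midline at 322. The computed shift makes that up.

Emit:
{"op": "move_arm", "data": {"motion": [[-5,-6.5,15,0,0,0,0.1],[-5,-6.5,45,0,0,0,0.2],[-5,-6.5,67,0,0,0,0.3],[-5,-6.5,75,0,0,0,0.3],[-5,-6.5,75,0,0,0,0.3]]}}

```text
clock: 15.58
tool_pos: [0.4576, -0.2274, 0.0137]
eef_rot: [0.558, 0.83, -0.0, -0.001]
contact_force: [0.1, 0.5, 0.5]
opening: 0.699
finger_force: 0.0
```

Emit:
{"op": "move_arm", "data": {"motion": [[0,0,0,0,0,0,0.5],[0,0,0,0,0,0,0.8],[0,0,0,0,0,0,0.8],[0,0,0,0,0,0,0.8],[0,0,0,0,0,0,0.8]], "newtons": 15}}

```text
clock: 16.2
tool_pos: [0.4585, -0.2278, 0.0148]
eef_rot: [0.559, 0.829, 0.0, 0.001]
contact_force: [0.4, -0.2, 5.9]
opening: 0.412
finger_force: 15.0
```

Emit:
{"op": "move_arm", "data": {"motion": [[0,0,-6,0,0,0,0.8],[0,0,-25,0,0,0,0.8],[0,0,-50,0,0,0,0.8],[0,0,-75,0,0,0,0.8],[0,0,-95,0,0,0,0.8]]}}

```text
clock: 16.82
tool_pos: [0.4574, -0.2278, 0.1102]
eef_rot: [0.559, 0.829, -0.0, -0.0]
contact_force: [0.2, -0.2, -1.0]
opening: 0.412
finger_force: 15.0
```

```bash
python3 p.py 629,71,110,-3
```

```text
at [ 457.4 -227.8  110.2] yang 22.1 q [ 0.45  0.75 -0.12  2.02  0.22  0.38  0.54] t 16.825
629,71,110,-3 shift [2.124e+02 2.712e+02 1.000e-01] turn [-0.  -0.  25.1] rows 6.0
```

Emit:
{"op": "move_arm", "data": {"motion": [[15,20,0,0,0,2,0.8],[45,58,0,0,0,6,0.8],[80,102,0,0,0,10,0.8],[115,146,0,0,0,14,0.8],[148,190,0,0,0,18,0.8]]}}

```text
clock: 17.45
tool_pos: [0.5784, -0.0175, 0.1092]
eef_rot: [0.682, 0.731, -0.0, -0.0]
contact_force: [-0.2, -1.4, -0.9]
opening: 0.407
finger_force: 15.0
```

```bash
python3 p.py 629,71,110,-3
```

```text
at [578.4 -17.5 109.2] yang 4.0 q [-0.06  0.81  0.01  1.82 -0.02  0.51  0.04] t 17.45
629,71,110,-3 shift [84.8 56.5 -0.8] turn [-0.1 -0.   7. ] rows 2.0
```

Emit:
{"op": "move_arm", "data": {"motion": [[30,20,0,0,0,3,0.8],[60,40,0,0,0,5,0.8],[80,53,0,0,0,7,0.8],[80,53,0,0,0,7,0.8],[80,53,0,0,0,7,0.8]]}}

```text
clock: 18.08
tool_pos: [0.6244, 0.0626, 0.109]
eef_rot: [0.725, 0.689, -0.001, -0.0]
contact_force: [0.2, 0.1, -0.2]
opening: 0.406
finger_force: 15.0
```

```bash
python3 p.py 629,71,22,-3
```

```text
at [624.4  62.6 109. ] yang -3.0 q [-0.21  0.86  0.07  1.67 -0.09  0.62 -0.14] t 18.075
629,71,22,-3 shift [ 8.8  4.3 87. ] turn [-0.1  0.1  0. ] rows 2.0
```

Emit:
{"op": "move_arm", "data": {"motion": [[8,4,10,0,0,0,0.8],[8,4,40,0,0,0,0.8],[8,4,70,0,0,0,0.8],[8,4,86,0,0,0,0.8],[8,4,87,0,0,0,0.8]]}}

```text
clock: 18.7
tool_pos: [0.629, 0.0718, 0.021]
eef_rot: [0.725, 0.689, -0.001, -0.001]
contact_force: [0.7, 0.2, -0.3]
opening: 0.409
finger_force: 15.0
```

Emit:
{"op": "move_arm", "data": {"motion": [[0,0,1,0,0,0,0.8],[0,0,2,0,0,0,0.8],[0,0,3,0,0,0,0.8],[0,0,3,0,0,0,0.8]]}}

```text
clock: 19.2
tool_pos: [0.6301, 0.0723, 0.0195]
eef_rot: [0.725, 0.689, 0.0, 0.0]
contact_force: [-0.8, -0.1, 0.1]
opening: 0.409
finger_force: 15.0
```

Emit:
{"op": "move_arm", "data": {"motion": [[0,0,1,0,0,0,0.8],[0,0,1.5,0,0,0,0.8],[0,0,1.5,0,0,0,0.8]]}}

```text
clock: 19.58
tool_pos: [0.6301, 0.0723, 0.0188]
eef_rot: [0.725, 0.689, 0.0, 0.0]
contact_force: [-2.0, 0.1, 7.6]
opening: 0.406
finger_force: 15.0
```

Emit:
{"op": "move_arm", "data": {"motion": [[0,0,-0.5,0,0,0,0.6],[0,0,-0.5,0,0,0,0.4],[0,0,-0.5,0,0,0,0.3],[0,0,-25,0,0,0,0.3],[0,0,-75,0,0,0,0.3]]}}

```text
clock: 20.2
tool_pos: [0.6281, 0.0721, 0.0913]
eef_rot: [0.725, 0.689, -0.002, -0.001]
contact_force: [0.3, -0.3, -0.3]
opening: 0.7
finger_force: 0.0
```

```bash
python3 p.py 550,-200,120,-3 475,-356,90,0 475,-356,14,0
```

```text
at [628.1  72.1  91.3] yang -2.9 q [-0.22  0.89  0.07  1.65 -0.1   0.6  -0.15] t 20.2
550,-200,120,-3 shift [-275.7  -64.3  -28.1] turn [-0.3  0.1  0.1] rows 5.0
475,-356,90,0 shift [-159.7  -66.7   30. ] turn [ 0.  0. -3.] rows 3.0
475,-356,14,0 shift [ 0.  0. 76.] turn [0. 0. 0.] rows 2.0
```

Emit:
{"op": "move_arm", "data": {"motion": [[-25,-6,-26,0,0,0,0.2],[-85,-20,-28,0,0,0,0.2],[-145,-34,-28,0,0,0,0.2],[-205,-48,-28,0,0,0,0.2],[-265,-62,-28,0,0,0,0.2]]}}

```text
clock: 20.82
tool_pos: [0.5539, -0.1911, 0.1206]
eef_rot: [0.725, 0.689, 0.0, 0.0]
contact_force: [1.2, 0.0, -0.1]
opening: 0.8
finger_force: 0.0
```

```bash
python3 p.py 475,-356,90,0
```

```text
at [ 553.9 -191.1  120.6] yang -2.9 q [ 0.25  0.8   0.01  1.79 -0.01  0.55  0.21] t 20.825
475,-356,90,0 shift [-168.7  -70.5   30.6] turn [ 0.   0.  -2.9] rows 3.0
```

Emit:
{"op": "move_arm", "data": {"motion": [[-55,-23,10,0,0,-1,0.2],[-110,-46,20,0,0,-2,0.2],[-163,-69,30,0,0,-3,0.2],[-163,-69,30,0,0,-3,0.2],[-163,-69,30,0,0,-3,0.2]]}}

```text
clock: 21.45
tool_pos: [0.4776, -0.3479, 0.0905]
eef_rot: [0.707, 0.708, 0.001, -0.0]
contact_force: [-0.4, 1.4, 0.3]
opening: 0.799
finger_force: 0.0
```

```bash
python3 p.py 475,-356,14,0; python3 - <<'E'
from h import *
snap('wrist','w3.png');s=snap('top','t3.png')
im=cv2.imread('pics/t3.png')[130:260,130:400];cv2.imwrite('pics/t3c.png',cv2.resize(im,None,fx=2.9,fy=2.9))
E
```

```text
at [ 477.6 -347.9   90.5] yang 0.1 q [ 0.58  0.85 -0.05  1.79  0.08  0.51  0.48] t 21.45
475,-356,14,0 shift [-8.1 -2.6 76.4] turn [ 0.  -0.1  0.1] rows 2.0
```

View pics/w3.png

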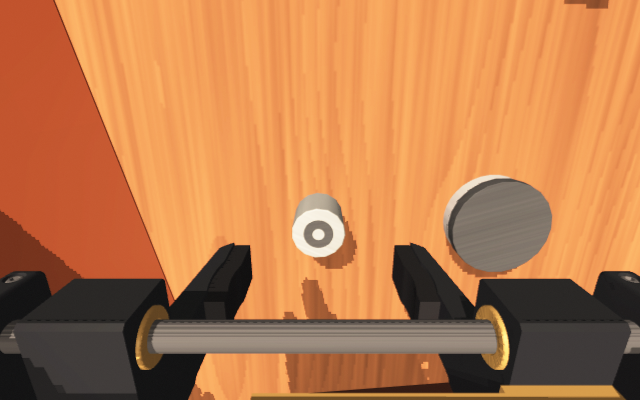

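View pics/t3c.png

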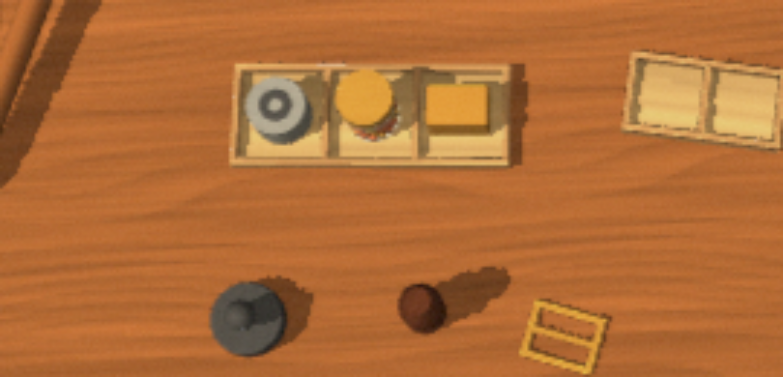

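The top crop shows all three things standing in their own bays: anvil at (277,108), jar at (368,100) and wax at (457,108). The wrist view shows the small anvil at (318,232), between the fingers.

Emit:
{"op": "move_arm", "data": {"motion": [[-8,-2.5,15,0,0,0,0.2],[-8,-2.5,45,0,0,0,0.2],[-8,-2.5,67,0,0,0,0.3],[-8,-2.5,76,0,0,0,0.3],[-8,-2.5,76,0,0,0,0.3]]}}

```text
clock: 22.18
tool_pos: [0.4747, -0.3561, 0.014]
eef_rot: [0.706, 0.708, -0.0, -0.001]
contact_force: [-0.7, -0.1, -0.5]
opening: 0.702
finger_force: 0.0
```

Emit:
{"op": "move_arm", "data": {"motion": [[0,0,0,0,0,0,0.5],[0,0,0,0,0,0,0.8],[0,0,0,0,0,0,0.8],[0,0,0,0,0,0,0.8],[0,0,0,0,0,0,0.8]], "newtons": 30}}

```text
clock: 22.8
tool_pos: [0.4752, -0.3568, 0.0153]
eef_rot: [0.707, 0.708, 0.0, 0.0]
contact_force: [0.5, 0.3, 6.1]
opening: 0.399
finger_force: 30.0
```

Emit:
{"op": "move_arm", "data": {"motion": [[0,0,-6,0,0,0,0.8],[0,0,-25,0,0,0,0.8],[0,0,-50,0,0,0,0.8],[0,0,-75,0,0,0,0.8],[0,0,-90,0,0,0,0.8]]}}

```text
clock: 23.42
tool_pos: [0.4751, -0.3569, 0.1066]
eef_rot: [0.707, 0.708, 0.0, 0.001]
contact_force: [-0.4, -0.7, -3.9]
opening: 0.398
finger_force: 30.0
```

```bash
python3 p.py 624,-167,105,-10.5
```

```text
at [ 475.1 -356.9  106.6] yang 0.1 q [ 0.6   0.83 -0.05  1.77  0.08  0.54  0.5 ] t 23.425
624,-167,105,-10.5 shift [189.7 149.1   1.6] turn [ 0.1  0.  10.6] rows 4.0
```

Emit:
{"op": "move_arm", "data": {"motion": [[15,12,0,0,0,1,0.8],[50,39,0,0,0,3,0.8],[90,71,1,0,0,5,0.8],[130,102,1,0,0,7,0.8],[165,130,1,0,0,10,0.8]]}}

```text
clock: 24.05
tool_pos: [0.6057, -0.1868, 0.1024]
eef_rot: [0.765, 0.644, 0.0, -0.001]
contact_force: [0.5, -0.3, -4.2]
opening: 0.4
finger_force: 30.0
```

Emit:
{"op": "move_arm", "data": {"motion": [[19,21,0,0,0,0.5,0.8],[22,23,0,0,0,0.5,0.8],[22,23,0,0,0,0.5,0.8],[22,23,0,0,0,0.5,0.8]]}}

```text
clock: 24.55
tool_pos: [0.6294, -0.1751, 0.1033]
eef_rot: [0.769, 0.639, -0.001, -0.0]
contact_force: [-0.5, -0.7, -3.2]
opening: 0.397
finger_force: 30.0
```

```bash
python3 p.py 624,-167,22,-10.5
```

```text
at [ 629.4 -175.1  103.3] yang -10.5 q [ 0.17  0.89  0.05  1.58 -0.07  0.67  0.07] t 24.55
624,-167,22,-10.5 shift [ 7.1 -6.6 81.3] turn [-0.1  0.1 -0. ] rows 2.0
```

Emit:
{"op": "move_arm", "data": {"motion": [[7,-6.5,15,0,0,0,0.8],[7,-6.5,40,0,0,0,0.8],[7,-6.5,65,0,0,0,0.8],[7,-6.5,80,0,0,0,0.8],[7,-6.5,81,0,0,0,0.8]]}}

```text
clock: 25.18
tool_pos: [0.6247, -0.1661, 0.0218]
eef_rot: [0.769, 0.64, -0.001, -0.001]
contact_force: [0.4, -0.3, -3.0]
opening: 0.401
finger_force: 30.0
```

```bash
python3 p.py 624,-167,19,-10.5
```

```text
at [ 624.7 -166.1   21.8] yang -10.5 q [ 0.17  1.01  0.04  1.62 -0.07  0.51  0.07] t 25.175
624,-167,19,-10.5 shift [-1.  -0.5  2.8] turn [-0.1  0.   0. ] rows 1.0
```

Emit:
{"op": "move_arm", "data": {"motion": [[0,0,1,0,0,0,0.8],[0,0,2,0,0,0,0.8],[0,0,3,0,0,0,0.8],[0,0,4,0,0,0,0.8],[0,0,4,0,0,0,0.8]]}}

```text
clock: 25.8
tool_pos: [0.6261, -0.1656, 0.0193]
eef_rot: [0.768, 0.64, 0.0, 0.0]
contact_force: [-1.9, 0.3, 2.5]
opening: 0.4
finger_force: 30.0
```

Emit:
{"op": "move_arm", "data": {"motion": [[0,0,0,0,0,0,0.6],[0,0,0,0,0,0,0.4],[0,0,0,0,0,0,0.3],[0,0,-25,0,0,0,0.3],[0,0,-75,0,0,0,0.3]]}}

```text
clock: 26.42
tool_pos: [0.6243, -0.1652, 0.0923]
eef_rot: [0.768, 0.64, -0.001, -0.002]
contact_force: [0.1, -0.7, 0.9]
opening: 0.697
finger_force: 0.0
```

```bash
python3 p.py 530,0,140,-6 466,108.5,120,0 466,108.5,16,0
```

```text
at [ 624.3 -165.2   92.3] yang -10.4 q [ 0.16  0.9   0.05  1.61 -0.07  0.64  0.07] t 26.425
530,0,140,-6 shift [ 145.4 -122.8  -47.1] turn [-0.3 -0.  -4.4] rows 4.0
466,108.5,120,0 shift [101.2 -75.   20. ] turn [ 0.  0. -6.] rows 3.0
466,108.5,16,0 shift [  0.   0. 104.] turn [0. 0. 0.] rows 2.0
```

Emit:
{"op": "move_arm", "data": {"motion": [[20,-17,-35,0,0,0,0.2],[60,-50,-45,0,0,-1,0.2],[103,-87,-45,0,0,-3,0.2],[145,-123,-45,0,0,-4.5,0.2],[145,-123,-45,0,0,-4.5,0.2]]}}

```text
clock: 27.05
tool_pos: [0.5288, 0.0044, 0.1386]
eef_rot: [0.74, 0.673, -0.0, -0.002]
contact_force: [0.2, -0.9, 0.0]
opening: 0.804
finger_force: 0.0
```

Emit:
{"op": "move_arm", "data": {"motion": [[40,-30,7,0,0,-2,0.2],[80,-60,15,0,0,-4,0.2],[100,-75,20,0,0,-6,0.2],[100,-75,20,0,0,-6,0.2],[100,-75,20,0,0,-6,0.2]]}}

```text
clock: 27.68
tool_pos: [0.4684, 0.1048, 0.1189]
eef_rot: [0.708, 0.707, 0.0, 0.001]
contact_force: [-0.1, 0.0, 0.0]
opening: 0.801
finger_force: 0.0
```

```bash
python3 p.py 465.5,108.5,18,0; python3 - <<'E'
from h import *
snap('wrist','w4.png')
E
```

```text
at [468.4 104.8 118.9] yang -0.1 q [-0.35  0.72  0.05  2.11 -0.11  0.32 -0.21] t 27.675
465.5,108.5,18,0 shift [  3.8  -3.1 100.9] turn [ 0.1  0.1 -0.1] rows 2.0
```

View pics/w4.png

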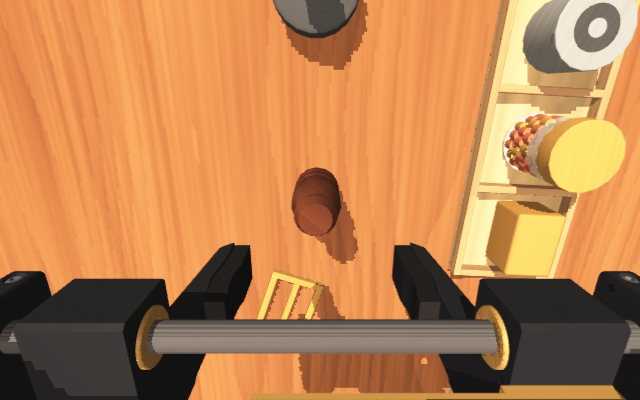

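The wrist view shows the slicker knob at (316,218), between the fingers and close to the midline at 321. I'll descend on it.

Emit:
{"op": "move_arm", "data": {"motion": [[4,-3,20,0,0,0,0.2],[4,-3,55,0,0,0,0.2],[4,-3,85,0,0,0,0.3],[4,-3,101,0,0,0,0.3],[4,-3,102,0,0,0,0.3]]}}

```text
clock: 28.35
tool_pos: [0.464, 0.1095, 0.0161]
eef_rot: [0.707, 0.707, -0.001, -0.0]
contact_force: [0.5, -0.1, 0.5]
opening: 0.701
finger_force: 0.0
```

Emit:
{"op": "move_arm", "data": {"motion": [[0,0,0,0,0,0,0.5],[0,0,0,0,0,0,0.8],[0,0,0,0,0,0,0.8],[0,0,0,0,0,0,0.8],[0,0,0,0,0,0,0.8]], "newtons": 15}}

```text
clock: 28.98
tool_pos: [0.4644, 0.1106, 0.0174]
eef_rot: [0.707, 0.708, 0.001, 0.0]
contact_force: [0.4, 0.6, 6.5]
opening: 0.4
finger_force: 15.0
```

Emit:
{"op": "move_arm", "data": {"motion": [[0,0,-6,0,0,0,0.8],[0,0,-25,0,0,0,0.8],[0,0,-50,0,0,0,0.8],[0,0,-75,0,0,0,0.8],[0,0,-95,0,0,0,0.8]]}}

```text
clock: 29.6
tool_pos: [0.4637, 0.1105, 0.1129]
eef_rot: [0.707, 0.708, 0.0, -0.0]
contact_force: [-0.1, 0.4, -0.3]
opening: 0.4
finger_force: 15.0
```

```bash
python3 p.py 560,-10,115,-5 636,-104,115,-10.5
```

```text
at [463.7 110.5 112.9] yang 0.1 q [-0.36  0.73  0.05  2.12 -0.12  0.3  -0.21] t 29.6
560,-10,115,-5 shift [-120.6   96.2   -2.1] turn [ 0.  -0.   5.1] rows 3.0
636,-104,115,-10.5 shift [-87.   83.9   0. ] turn [0.  0.  5.5] rows 2.0
```

Emit:
{"op": "move_arm", "data": {"motion": [[-12,10,-2,0,0,0,0.8],[-37,30,-2,0,0,1,0.8],[-65,52,-2,0,0,2,0.8],[-95,76,-2,0,0,4,0.8],[-121,96,-2,0,0,5,0.8]]}}

```text
clock: 30.22
tool_pos: [0.5608, -0.0132, 0.1128]
eef_rot: [0.738, 0.675, -0.001, 0.0]
contact_force: [-0.6, 0.8, -0.8]
opening: 0.406
finger_force: 15.0
```

Emit:
{"op": "move_arm", "data": {"motion": [[-30,29,0,0,0,2,0.8],[-58,56,0,0,0,4,0.8],[-79,76,0,0,0,5.5,0.8],[-85,82,0,0,0,5.5,0.8],[-85,82,0,0,0,5.5,0.8]]}}

```text
clock: 30.85
tool_pos: [0.6337, -0.1024, 0.1128]
eef_rot: [0.769, 0.64, -0.0, -0.001]
contact_force: [-0.1, 0.4, -0.4]
opening: 0.405
finger_force: 15.0
```

```bash
python3 p.py 636,-104,24,-10.5
```

```text
at [ 633.7 -102.4  112.8] yang -10.4 q [ 0.06  0.87  0.06  1.62 -0.08  0.66 -0.03] t 30.85
636,-104,24,-10.5 shift [-1.2  2.7 88.8] turn [-0.1 -0.   0.1] rows 2.0
```

Emit:
{"op": "move_arm", "data": {"motion": [[-1,2,20,0,0,0,0.8],[-1,2,50,0,0,0,0.8],[-1,2,74,0,0,0,0.8],[-1,2,88,0,0,0,0.8],[-1,2,89,0,0,0,0.8]]}}

```text
clock: 31.48
tool_pos: [0.635, -0.1026, 0.0232]
eef_rot: [0.768, 0.64, -0.001, -0.001]
contact_force: [0.1, 1.1, 0.1]
opening: 0.403
finger_force: 15.0
```

Emit:
{"op": "move_arm", "data": {"motion": [[0,0,1,0,0,0,0.8],[0,0,2,0,0,0,0.8],[0,0,3,0,0,0,0.8],[0,0,3,0,0,0,0.8]]}}

```text
clock: 31.98
tool_pos: [0.6363, -0.1035, 0.022]
eef_rot: [0.768, 0.64, 0.0, 0.0]
contact_force: [0.4, 0.6, -1.1]
opening: 0.402
finger_force: 15.0
```

Emit:
{"op": "move_arm", "data": {"motion": [[0,0,1,0,0,0,0.8],[0,0,2,0,0,0,0.8],[0,0,2,0,0,0,0.8]]}}

```text
clock: 32.35
tool_pos: [0.6364, -0.1035, 0.0214]
eef_rot: [0.768, 0.64, 0.0, 0.0]
contact_force: [-3.2, 0.6, 9.9]
opening: 0.403
finger_force: 15.0
```

Emit:
{"op": "move_arm", "data": {"motion": [[0,0,-1,0,0,0,0.6],[0,0,-1,0,0,0,0.4],[0,0,-1,0,0,0,0.3],[0,0,-25,0,0,0,0.3],[0,0,-75,0,0,0,0.3]]}}

```text
clock: 32.98
tool_pos: [0.6344, -0.1031, 0.0932]
eef_rot: [0.768, 0.64, -0.002, -0.002]
contact_force: [-0.1, -0.4, -0.0]
opening: 0.699
finger_force: 0.0
```

Emit:
{"op": "move_arm", "data": {"motion": [[0,0,-50,0,0,0,0.3],[-40,-30,-80,0,0,0,0.3],[-90,-60,-80,0,0,0,0.3],[-140,-90,-80,0,0,0,0.3],[-190,-110,-80,0,0,0,0.3]]}}

```text
clock: 33.6
tool_pos: [0.4919, -0.2716, 0.1747]
eef_rot: [0.768, 0.64, -0.0, -0.0]
contact_force: [1.4, -1.2, -0.3]
opening: 0.698
finger_force: 0.0
```

```bash
python3 - <<'E'
from h import *
snap('top','t5.png');snap('side','s5.png')
im=cv2.imread('pics/t5.png')[130:260,130:510];cv2.imwrite('pics/t5c.png',cv2.resize(im,None,fx=2.1,fy=2.1))
E
```

View pics/t5c.png

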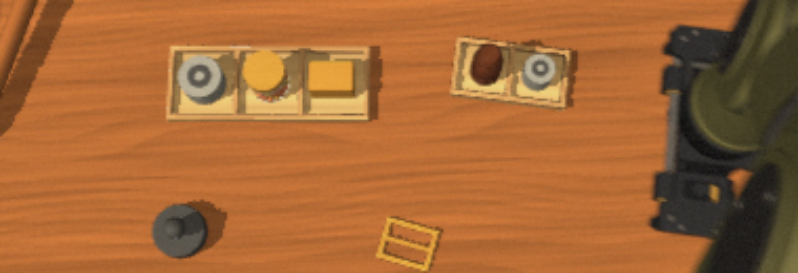

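View pics/s5.png

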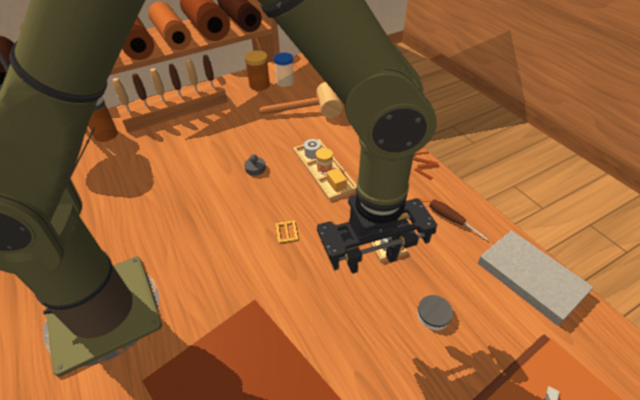

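The top crop shows the slicker at (487,63) and the small anvil at (540,68) in the two-bay tray, with the first kit unchanged. The side view shows the bystanders in place. I'll check the heights before handing in.

```bash
python3 - <<'E'
from h import *
W=cloud(snap('top'))
for n,x,y,h,rad in(('anvL',637,223,40,22),('jar',634,146,62,20),('wax',630,72,40,14),('anvS',626,-166,40,15),('slick',636,-104,74,15)):
    P=W.reshape(-1,3)*1000;P=P[np.hypot(P[:,0]-x,P[:,1]-y)<rad+25];Q=P[abs(P[:,2]-h)<5]
    print(n,h,len(Q),np.median(Q,0).round(1),P[:,2].max().round(1))
for n,x,y,z in(('tin',603,-360,22),('weight',465,251,22)):
    P=W.reshape(-1,3)*1000;P=P[(np.hypot(P[:,0]-x,P[:,1]-y)<60)&(abs(P[:,2]-z)<5)];print(n,len(P),cv2.minEnclosingCircle(P[:,:2].astype(np.float32)))
E
```

```text
anvL 40 322 [636.2 220.3  39.5] 46.0
jar 62 307 [633.5 145.6  61.2] 66.6
wax 40 304 [629.4  72.1  39.5] 44.2
anvS 40 161 [ 625.1 -165.8   40.1] 45.4
slick 74 99 [ 634.  -105.4   72.3] 78.9
tin 23 ((619.67626953125, -351.91412353515625), 22.188247680664062)
weight 408 ((464.81475830078125, 250.81475830078125), 30.177522659301758)
```

```bash
python3 -c "
from h import *
print(finish_job())"
```

```text
the job is handed in; nothing more can be done
None
```

Both kits are made up and the job is handed in at about 34 s of the 131 s allowed. The large anvil, rivet jar and wax block are in the three-compartment tray, and the small anvil and slicker are in the two-compartment tray. Each is in its own compartment, with its top at the height expected for resting upright on the floor. In the final pictures the weight, buckle and tin looked unmoved; I re-measured only the weight, because the arm hid the tin from the top camera.

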